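Swing out the prop leg and set the slide tray on it

TASK

Put the slide tray up on its stand. First swing the stand's folded prop leg out by pushing its peg (push it, do not grip it) until it comes up against its stop, wherever that is set, and keep it pressed there for a moment with about 10 N, never more than 20 N, as the leg bends easily. Then pick up the tray by its handle and lower it so that it lies flat and square across the ledge and the swung-out leg, with the leg's peg through the tray's hole; let go, and leave the vial, connector and dish where they are.

Things in the scene. Friction and masses are not known exactly. Their poses are not given: they have to be found in the camera images.
- stand: Fixed aluminium stand. Origin: centre of its underside, on the bench, z up. In its frame, mm: base 170 (x) by 200 (y) by 8; ledge block at x +-80, y -100 to -68, top z 50, outer lip y -106 to -100, top z 55; leg's upright hinge pin at x 0, y -50. The finished tray lies with its hole over the peg, underside at z 50, axes parallel to the stand's.
- leg: Prop leg: bar 12 mm wide, 20 to 50 mm above the bench, reaching 126 mm from its pin. Origin: on the pin, at the bench; the leg points along its own -x. Folded about along the stand's -x (up to 0.7 rad out), it swings clockwise from above to near the stand's +y. Its rigid stop is adjustable: met 1.40 to 1.74 rad from the stand's -x, to be felt. About 2.5 N at the peg moves it; it stays where left.
- leg_peg (a point): Centre of the upright round steel peg near the leg's tip, 120 mm from the hinge pin; diameter 14 mm, standing on the leg from 50 to 92 mm above the bench (this point: 71). Push it on the side away from its travel. At the stop it is at x -21 to 21, y about 70 mm of the stand; a dark stop block (top z 42) then stands against the leg's far side.
- tray_handle (a point): Centre of the white fin handle of the loose tray (about 0.35 kg): fin 12 thick (x) by 70 long (y) by 40 mm high, on the tray's middle, over its centre of mass; this point is 28 mm above the tray's underside. Axes are the tray's: plate 110 (x) by 190 (y) by 8 mm, z up; glass slides beside the fin (2 mm high, port stubs 6 mm). Starts flat on the bench.
- tray_hole (a point): Centre, at the underside, of the 24 mm square through hole in the tray, 70 mm from the handle along the tray's +y. The 14 mm peg goes through it. Axes are the tray's.
- vial: Small glass vial, 26 mm diameter, 50 high, standing loose on the bench between stand and tray; origin at the centre of its underside. Not to be disturbed.
- connector: Small white plastic tube connector, 24 mm diameter, 36 high, standing loose on the bench; origin at the centre of its underside. Not to be disturbed.
- dish: Small clear dish, 38 mm diameter, 14 high, loose on the bench; origin at the centre of its underside. Not to be disturbed.
Not all that is in view belongs to the job. What is shaped like the part that bears tray_handle but blue is not meant.

How it is judged (in metres and radians):
On the way, in this order (a step that is already met when the one before it is completed fails the run):
1. the leg is swung out and, standing still against its stop, is pressed by the fingers with more than 5 N for 0.3 s (x of leg_peg in the frame of stand above -0.024 m and angular speed of leg below 0.03 rad/s and contact force between the fingers and leg above 5 N), for 0.3 s.
2. the tray is lifted clear of the bench (height (world z) of tray_hole above 0.07 m), for 0.1 s.
At the end, for the whole second after the job is handed in: Leg still swung out (peg at most 24 mm short of the stand's y axis); tray flat within 0.03 rad on ledge and leg, underside 47 to 53 mm up, peg in its hole (centres within 9 mm), square to the stand within 0.12 rad, centred along its y within 12 mm; released, at rest (x of leg_peg in the frame of stand above -0.024 m and horizontal distance between tray_hole and leg_peg below 0.009 m and z of tray_hole in the frame of stand between 0.047 and 0.053 m and angle between tray_handle's own z axis and vertical below 0.03 rad and angle between the y axis of tray_handle and the y axis of stand, either way round below 0.12 rad and y of tray_handle in the frame of stand between -0.012 and 0.012 m); the robot touches nothing.
It fails at once if the robot's force on the leg exceeds 20 N (contact force between any of the fingers, the arm and leg above 20 N).
It fails at once if the vial, the connector or the dish is moved more than 20 mm or tipped over (distance of any of vial, connector, dish from where it was at the start of the episode above 0.02 m or angle between any of vial, connector's own z axis and vertical above 0.5 rad).
It also fails if it takes over 72 s, if anything falls off the work surface, if the arm or the gripper's body presses on something with over 40 N, if the wrist force passes 120 N, or if a joint passes its speed limit or range.

ROBOT

A 6-joint arm with a two-finger parallel gripper is mounted at the origin on the work surface. World frame = base frame: x ahead of the robot, y to its left, z up, the work surface at z = 0. Lengths are in m, angles in degrees, forces in N, time in s.
With the tool pointing down it reaches from about 0.3 to 0.875 m from the base axis. Payload 6.4 kg.
Tool frame: the origin (TCP) lies midway between the tips of the shut fingers; the grasp point (between the pads) lies 19 mm behind it (manip.grip_depth is the distance from the TCP to the grasp point, in m); z points along the fingers, y is the line along which they close (so a half turn about z gives the same grasp; the last joint's range is limited). The gripper opens to 85 mm and grips with 20 to 120 N. Pads are 22 mm wide; open, the fingers measure 114 mm over their backs; the gripper's body (76 mm by 85 mm) begins 54 mm behind the grasp point. The pads swing forward as they close: fully open they stand 13 mm farther back than shut.
Start: joints at [-78.742, 10.359, 92.074, -0, 77.567, -11.82], TCP at [0.225, -0.529, 0.231] pointing down, gripper open.
Joint ranges: [-171.53, 171.53], [-51.25, 118.39], [17.06, 147.69], [-65.23, 245.23], [0, 150.52], [-178.68, 178.68]. Speed limits (degrees/s): [147.25, 147.25, 172.46, 180, 180, 180].

INTERFACE

Orientations are given as a 3x3 rotation matrix whose columns are the frame's x, y, z axes.
In Python, from plant import manip, read_camera, order gives the robot as it stands.
- The arm moves only by the tool move_arm, never from a script. Its argument "rows" is a list of rows, each a list of 3 entries, a list of its own where there are three numbers: the shift along the tool's x, y, z in units of 30 mm (1.0 is 30 mm), then the turn, a rotation vector about the tool's x, y, z in units of 5 degrees (1.0 is 5 degrees), then the opening, from 0 (shut) to 1 (fully open). A call has 1 to 8 rows; each row shifts and turns the commanded pose from where the row before left it, along the tool's axes as they then stand; what a row does not reach is not made up. A row lasts 1/12 s, in which the tool goes at most 41.7 mm and 7.16 degrees, less where a joint would pass 70% of its speed; a pose out of reach is approached as far as the arm can. A call is refused whole if a number of a shift passes 1 or a number of a turn 1, either way. A call with a gripper value outside its range is refused whole. The fingers move at their own pace and stop on an object; "squeeze" is the grip in N (left out, the last holds). Time passes only in rows, so rows that do not move let the fingers close. It gives the time, the measured TCP pose, the force, the opening and the grip force at its end, in the units of the state.
- manip.read_state(): the state, without advancing time (a new reading comes with each control period).
- read_camera(name): name is "side" or "top"; returns a dict with "pixels" (400x640x3 uint8, blue, green, red), "fovy" (degrees; the focal length in pixels is half the picture's height over the tangent of half this angle, whatever the lens; pixels are square), "cx", "cy" (the principal point, pixels), "pose" (4x4, takes a point from camera to world coordinates). Camera axes: x right, y up, looking along -z (the intrinsics and any distortion apply to the point x, -y, -z); pixel columns grow to the right and rows downward; lengths in m; the calibration is good to about 2 mm. A picture is of the moment at which its call begins. There is no depth.
- order.hand_in(): hands the job in; it is judged then, once.
The state is a dict: "time_s": time; "joint_positions": joint angles; "qd": joint speeds; "tau": joint torques, N m; "tool_pos": TCP position; "eef_rot": TCP orientation; "ft_force": force on the tool from outside, world axes, zero at the start; "moment": the same for the moment, N m; "grip_width": finger opening in m; "grip_force": force on a finger pad.
Only numpy, scipy, OpenCV 4.12 (cv2) and the standard library are available. Lean on these libraries where they do the work, as an engineer would, in place of code of your own. Each camera call takes 0.05 s, during which the arm holds its last target. There are 200 camera calls.

## Working session

There is one attempt and no reset: what is moved stays moved. The work goes in short steps, Python scripts to look and compute and a tool call to move; the robot and the scene stay as the last step left them, time stands still between calls to the robot, and variables do not carry over. Pictures are saved under pics/ and viewed, at most 10 in all, crops included, and the job is handed in when it is done.

Besides the shell and the picture viewer there is one more tool, called after "Emit:" as name(argument=value, ...) on one line, values as JSON. move_arm: Moves the arm, as the interface text tells. Its arguments: {"type":"object","properties":{"rows":{"type":"array"},"squeeze":{"type":"number"}},"required":["rows"]}

```bash
mkdir -p pics; ls; python3 - <<'E'
from plant import manip, read_camera, order
import cv2,numpy as np
for n in ("top","side"):
    c=read_camera(n); cv2.imwrite(f"pics/{n}0.png",c["pixels"])
    print(n,{k:v for k,v in c.items() if k!="pixels"})
s=manip.read_state(); print(s)
E
```

```text
pics
top {'fovy': 49.780046794225264, 'cx': 315.0591286354755, 'cy': 190.59845084853814, 'pose': array([[-0.02800308,  0.99655386, -0.07807836,  0.41339754],
       [-0.99928379, -0.02591978,  0.02756928, -0.0755683 ],
       [ 0.0254505 ,  0.07879447,  0.99656596,  1.30394414],
       [ 0.        ,  0.        ,  0.        ,  1.        ]])}
side {'fovy': 52.24593237979672, 'cx': 315.59198732542967, 'cy': 202.11830310596872, 'pose': array([[-0.80850233,  0.27946762, -0.51790138, -0.03730314],
       [-0.58841042, -0.39863421,  0.70346567,  0.61100652],
       [-0.00985733,  0.8734922 ,  0.48673834,  0.58223383],
       [ 0.        ,  0.        ,  0.        ,  1.        ]])}
{'time_s': 0.1, 'joint_positions': array([-7.87394825e+01,  1.03995805e+01,  9.21274206e+01,  8.08192952e-04,
        7.75678000e+01, -1.18210604e+01]), 'qd': array([ 0.01250765, -0.01953452, -0.07776638,  0.02904088, -0.00538848,
       -0.04314477]), 'tau': array([ 1.10849262e-03, -4.45878446e+01, -3.52239883e+01, -1.17818495e-04,
        4.21494435e-03, -2.16466145e-05]), 'tool_pos': array([ 0.22533312, -0.52845163,  0.23044257]), 'eef_rot': array([[ 9.19948846e-01,  3.92038295e-01, -3.09582952e-04],
       [ 3.92038259e-01, -9.19947478e-01,  1.62542941e-03],
       [ 3.52430520e-04, -1.61668027e-03, -9.99998631e-01]]), 'ft_force': array([0.55477081, 0.91426753, 0.10518147]), 'moment': array([-0.01104671, -0.01821199, -0.01611001]), 'grip_force': 0.0, 'grip_width': 0.08547845247471343}
```

View pics/top0.png

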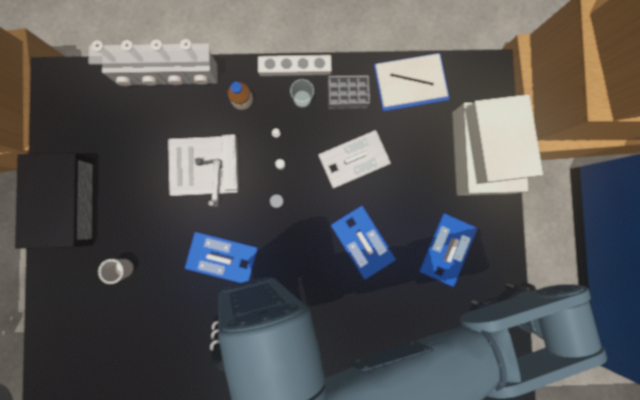

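View pics/side0.png

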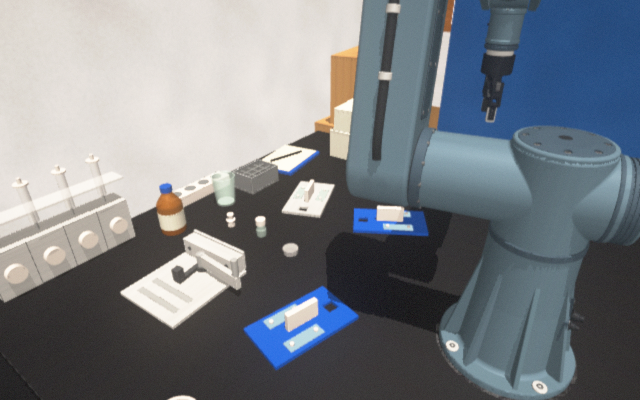

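Top view: the stand is around (203,165), with its ledge on the right at about (232,165). The leg and peg are near (215,180), and the white tray is at (355,160) with its hole at (333,167). The vial, connector and dish are at (276,132), (280,164) and (277,201). I'll take closer crops next.

```bash
python3 - <<'E'
import cv2,numpy as np
t=cv2.imread("pics/top0.png"); s=cv2.imread("pics/side0.png")
a=cv2.resize(t[120:220,155:255],None,fx=4,fy=4,interpolation=cv2.INTER_CUBIC)
b=cv2.resize(t[120:220,305:405],None,fx=4,fy=4,interpolation=cv2.INTER_CUBIC)
cv2.imwrite("pics/c1.png",np.hstack([a,b]))
a=s[165:325,115:315]
cv2.imwrite("pics/c2.png",cv2.resize(a,(750,600),interpolation=cv2.INTER_CUBIC))
E
```

```text
(no output)
```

View pics/c1.png

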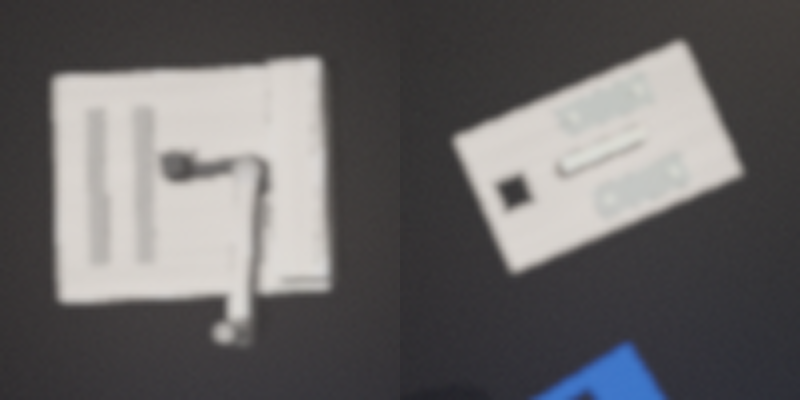

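View pics/c2.png

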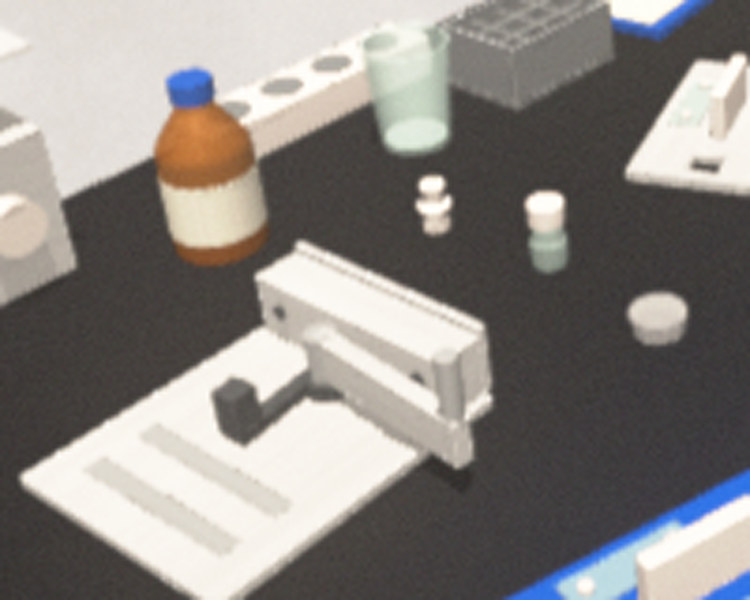

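The stand's ledge is on the world -y side (image right), and the leg is folded towards world -x with its peg top at crop (222,330). The tray's hole points to the stand, about 23° off square. I'll fit the poses from these points.

```bash
cat > h.py <<'E'
import numpy as np
from scipy.optimize import least_squares
from scipy.spatial.transform import Rotation as R
F=lambda c:200/np.tan(np.radians(c["fovy"]/2))
def proj(c,P):
    P=np.atleast_2d(P); q=(P-c["pose"][:3,3])@c["pose"][:3,:3]
    return np.c_[c["cx"]+F(c)*q[:,0]/-q[:,2], c["cy"]-F(c)*q[:,1]/-q[:,2]]
def unproj(c,uv,z):
    d=np.array([(uv[0]-c["cx"])/F(c),-(uv[1]-c["cy"])/F(c),-1]); d=c["pose"][:3,:3]@d; o=c["pose"][:3,3]
    return o+d*(z-o[2])/d[2]
def place(p,L):  # p=x,y,yaw ; L local mm
    L=np.atleast_2d(L)/1000.; c,s=np.cos(p[2]),np.sin(p[2])
    return np.c_[p[0]+c*L[:,0]-s*L[:,1],p[1]+s*L[:,0]+c*L[:,1],L[:,2]]
def fit(obs,p0): # obs list of (cam,L,uv)
    f=lambda p:np.concatenate([(proj(c,place(p,L))-uv).ravel() for c,L,uv in obs])
    r=least_squares(f,p0,loss="soft_l1"); return r.x,r.fun.reshape(-1,2)
E
python3 - <<'E'
from h import *
from plant import read_camera
T,S=read_camera("top"),read_camera("side")
tc=lambda a,o:np.array(a)/4.+o
sc=lambda a:np.array(a)/3.75+[115,165]
np.set_printoptions(precision=4,suppress=True)
tl=[[85,100,8],[-85,100,8],[80,-106,55],[-80,-106,55],[80,-68,50]]
tu=tc([[52,75],[60,302],[322,57],[331,290],[268,62]],[155,120])
sl=[[85,100,8],[80,-68,50],[80,-106,55],[-80,-106,55]]
su=sc([[22,480],[258,277],[300,243],[487,325]])
for o in ([(T,tl,tu)],[(S,sl,su)],[(T,tl,tu),(S,sl,su)]):
    p,r=fit(o,[.5,.25,0]); print("stand",p,"\n",r.round(1).tolist())
st=p
a=unproj(T,tc([222,330],[155,120]),.092); b=unproj(S,sc([449,355]),.092)
print("peg",a,b,"hinge",place(st,[0,-50,0]))
l=[[55,95,8],[55,-95,8],[-55,-95,8],[-55,95,8],[0,70,8],[0,35,48],[0,-35,48]]
u=tc([[55,137],[286,40],[344,175],[113,272],[115,191],[160,168],[243,128]],[305,120])
p,r=fit([(T,l,u)],[.5,-.2,.4]); print("tray",p,r.round(1).tolist())
for n,uv,z in(("vial",(280,164),.05),("conn",(276,132),.036),("dish",(277,201),.014)): print(n,unproj(T,uv,z))
for n,uv,z in(("conn",sc([436,183]),.036),("vial",sc([546,205]),.05),("dish",sc([658,305]),.014)): print(n,unproj(S,uv,z))
E
```

```text
stand [0.5988 0.2237 0.0198] 
 [[0.9, 0.5], [0.2, -0.1], [-0.5, 0.5], [-0.9, -3.2], [0.3, 0.2]]
stand [0.5955 0.2256 0.0307] 
 [[-0.3, -0.0], [-0.7, 0.0], [0.5, -0.2], [0.4, -0.0]]
stand [0.5977 0.2245 0.0232] 
 [[0.6, 1.0], [-0.0, 0.4], [-0.9, 0.8], [-1.1, -3.0], [-0.1, 0.5], [-0.3, -1.0], [-0.6, -0.5], [0.7, -0.7], [0.1, -0.4]]
peg [0.4826 0.1844 0.092 ] [0.4777 0.1832 0.092 ] hinge [[0.5989 0.1745 0.    ]]
tray [ 0.6083 -0.2346  0.3751] [[0.1, 0.2], [-0.6, 0.6], [-0.6, -0.3], [-0.1, -0.3], [-0.2, 0.1], [0.4, -0.5], [1.3, 0.3]]
vial [ 0.5924 -0.0098  0.05  ]
conn [0.6907 0.0007 0.036 ]
dish [0.4862 0.0034 0.014 ]
conn [ 0.6883 -0.0002  0.036 ]
vial [ 0.5885 -0.0067  0.05  ]
dish [0.4885 0.0005 0.014 ]
```

Emit:
move_arm(rows=[[[0,0,0],[0,0,-1],0],[[0,0,0],[0,0,-1],0],[[0,0,0],[0,0,-1],0],[[0,0,0],[0,0,-1],0],[[0,0,0],[0,0,-1],0],[[0,0,0],[0,0,-1],0],[[0,0,0],[0,0,-1],0],[[0,0,0],[0,0,-1],0]], squeeze=20)

```text
time_s: 0.87
tool_pos: [0.2254, -0.5288, 0.231]
eef_rot: [[0.449, 0.894, -0.0], [0.894, -0.449, 0.001], [0.0, -0.0, -1.0]]
ft_force: [-0.4, -0.2, -0.2]
grip_width: 0.0
grip_force: 0.0
```

Emit:
move_arm(rows=[[[0,0,0],[0,0,-1],0],[[0,0,0],[0,0,-1],0],[[0,0,0],[0,0,-1],0],[[0,0,0],[0,0,-1],0],[[0,0,0],[0,0,-0.6],0],[[0,0,0],[0,0,0],0]])

```text
time_s: 1.37
tool_pos: [0.2254, -0.5288, 0.231]
eef_rot: [[0.067, 0.998, -0.0], [0.998, -0.067, 0.0], [0.0, -0.0, -1.0]]
ft_force: [-0.7, 0.4, -0.4]
grip_width: 0.0
grip_force: 0.0
```

```bash
cat > go.py <<'E'
import sys,numpy as np
from plant import manip
s=manip.read_state(); Rm=s["eef_rot"]; p=s["tool_pos"]
t=np.array([float(v) for v in sys.argv[1:4]])
yaw=np.degrees(np.arctan2(Rm[1,0],Rm[0,0]))
print("t",round(s["time_s"],2),"pos",p.round(4),"yaw",yaw.round(2),"ft",s["ft_force"].round(2),"grip",round(s["grip_width"],4),"q",s["joint_positions"].round(0))
print("units",(Rm.T@(t-p)/.03).round(2),"turn z units",round((yaw-float(sys.argv[4]))/5,2) if len(sys.argv)>4 else "")
E
python3 go.py 0.4805 0.145 0.2 86
```

```text
t 1.37 pos [ 0.2254 -0.5288  0.231 ] yaw 86.18 ft [-0.65  0.4  -0.35] grip 0.0 q [-79.  10.  92.  -0.  78. -75.]
units [22.98  6.99  1.04] turn z units 0.04
```

Emit:
move_arm(rows=[[[0.95,0.3,0],[0,0,0],0],[[0.95,0.3,0],[0,0,0],0],[[0.95,0.3,0],[0,0,0],0],[[0.95,0.3,0],[0,0,0],0],[[0.95,0.3,0],[0,0,0],0],[[0.95,0.3,0],[0,0,0],0],[[0.95,0.3,0],[0,0,0],0],[[0.95,0.3,0],[0,0,0],0]])

```text
time_s: 2.03
tool_pos: [0.3131, -0.305, 0.2313]
eef_rot: [[0.071, 0.997, 0.0], [0.997, -0.071, -0.0], [-0.0, 0.0, -1.0]]
ft_force: [-0.0, -0.0, -0.9]
grip_width: -0.0003
grip_force: 0.0
```

Emit:
move_arm(rows=[[[0.95,0.3,0],[0,0,0],0],[[0.95,0.3,0],[0,0,0],0],[[0.95,0.3,0],[0,0,0],0],[[0.95,0.3,0],[0,0,0],0],[[0.95,0.3,0],[0,0,0],0],[[0.95,0.3,0],[0,0,0],0],[[0.95,0.3,0],[0,0,0],0],[[0.95,0.3,0],[0,0,0],0]])

```text
time_s: 2.7
tool_pos: [0.4005, -0.0825, 0.2315]
eef_rot: [[0.071, 0.998, 0.001], [0.998, -0.071, -0.0], [-0.0, 0.001, -1.0]]
ft_force: [0.2, -0.7, -0.3]
grip_width: 0.0001
grip_force: 0.0
```

Emit:
move_arm(rows=[[[0.95,0.3,0],[0,0,0],0],[[0.95,0.3,0],[0,0,0],0],[[0.95,0.3,0],[0,0,0],0],[[0.95,0.3,0],[0,0,0],0],[[0.95,0.3,0],[0,0,0],0],[[0.95,0.3,0],[0,0,0],0],[[0.9,0.2,0],[0,0,0],0],[[0,0,0],[0,0,0],0]])

```text
time_s: 3.37
tool_pos: [0.4743, 0.1134, 0.2313]
eef_rot: [[0.067, 0.998, 0.001], [0.998, -0.067, 0.002], [0.002, 0.0, -1.0]]
ft_force: [-0.5, 0.9, -0.3]
grip_width: 0.0001
grip_force: 0.0
```

```bash
python3 go.py 0.4805 0.145 0.064 86
```

```text
t 3.37 pos [0.4743 0.1134 0.2313] yaw 86.17 ft [-0.55  0.94 -0.31] grip 0.0001 q [ -1.  -1. 104.   0.  77.   3.]
units [1.06 0.13 5.58] turn z units 0.03
```

Emit:
move_arm(rows=[[[0,0,1],[0,0,0],0],[[0,0,1],[0,0,0],0],[[0,0,1],[0,0,0],0],[[0,0,1],[0,0,0],0],[[0,0,1],[0,0,0],0],[[0,0.1,0.6],[0,0,0],0],[[0,0.1,0],[0,0,0],0],[[0,0,0],[0,0,0],0]])

```text
time_s: 4.03
tool_pos: [0.4795, 0.1087, 0.0629]
eef_rot: [[0.07, 0.998, -0.002], [0.998, -0.07, -0.0], [-0.0, -0.002, -1.0]]
ft_force: [0.5, -0.3, 0.7]
grip_width: 0.0002
grip_force: 0.0
```

```bash
python3 go.py 0.4805 0.168 0.064 86; python3 - <<'E'
from plant import read_camera
import cv2,numpy as np
t=read_camera("top")["pixels"]; s=read_camera("side")["pixels"]
a=cv2.resize(t[120:220,155:255],(400,400),interpolation=cv2.INTER_CUBIC)
b=cv2.resize(s[180:310,150:280],(400,400),interpolation=cv2.INTER_CUBIC)
cv2.imwrite("pics/d1.png",np.hstack([a,b]))
E
```

```text
t 4.03 pos [0.4795 0.1087 0.0629] yaw 86.0 ft [ 0.51 -0.31  0.65] grip 0.0002 q [ -1.  13. 111.  -0.  56.   3.]
units [ 1.97 -0.1  -0.04] turn z units -0.0
```

View pics/d1.png

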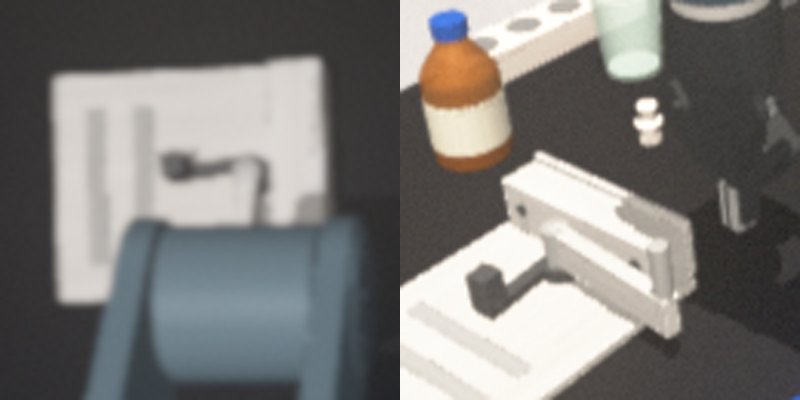

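Side view: the shut fingers at crop (735,210) are behind the peg at (655,265), on its -y side, with a clear run. Next I'll close in gently.

Emit:
move_arm(rows=[[[0.3,0,0],[0,0,0],0],[[0.4,0,0],[0,0,0],0],[[0.4,0,0],[0,0,0],0],[[0.3,0,0],[0,0,0],0],[[0.15,0,0],[0,0,0],0],[[0.08,0,0],[0,0,0],0],[[0.08,0,0],[0,0,0],0],[[0.08,0,0],[0,0,0],0]])

```text
time_s: 4.8
tool_pos: [0.4832, 0.1629, 0.0632]
eef_rot: [[0.068, 0.998, -0.0], [0.998, -0.068, -0.0], [-0.0, -0.0, -1.0]]
ft_force: [-0.6, -0.3, 0.3]
grip_width: 0.0002
grip_force: 0.0
```

Emit:
move_arm(rows=[[[0.08,0,0],[0,0,0],0],[[0.08,0,0],[0,0,0],0],[[0.08,0,0],[0,0,0],0]])

```text
time_s: 5.05
tool_pos: [0.4836, 0.1695, 0.0632]
eef_rot: [[0.069, 0.998, -0.001], [0.998, -0.069, -0.001], [-0.001, -0.001, -1.0]]
ft_force: [-1.6, -3.6, 0.9]
grip_width: -0.0002
grip_force: 1.3
```

Emit:
move_arm(rows=[[[0.1,-0.014,0],[0,0,0.3],0],[[0.1,-0.014,0],[0,0,0.3],0],[[0.14,-0.018,0],[0,0,0.4],0],[[0.14,-0.018,0],[0,0,0.4],0],[[0.175,-0.022,0],[0,0,0.5],0],[[0.175,-0.022,0],[0,0,0.5],0],[[0.175,-0.022,0],[0,0,0.5],0],[[0.175,-0.022,0],[0,0,0.5],0]])

```text
time_s: 5.72
tool_pos: [0.4867, 0.205, 0.0633]
eef_rot: [[0.36, 0.933, 0.0], [0.933, -0.36, -0.001], [-0.001, 0.001, -1.0]]
ft_force: [0.0, -3.3, -0.4]
grip_width: 0.0
grip_force: 1.3
```

```bash
cat > ph.py <<'E'
import numpy as np
from plant import manip
s=manip.read_state();p=s["tool_pos"][:2];x=s["eef_rot"][:2,0];y=s["eef_rot"][:2,1];H=np.array([.598,.1745])
yaw=np.degrees(np.arctan2(x[1],x[0])); d=p-H
print("t",round(s["time_s"],2),"yaw->phi",90-yaw,"rel in tool axes mm (want -18,-120)",(1000*np.array([d@x,d@y])).round(1),"force tool",(s["ft_force"][:2]@x).round(2),(s["ft_force"][:2]@y).round(2))
pe=p+.018*x-H; print("phi peg",np.degrees(np.arctan2(pe[1],-pe[0])),"r",np.hypot(*pe))
E
python3 ph.py
```

```text
t 5.72 yaw->phi 21.070063890340904 rel in tool axes mm (want -18,-120) [ -11.6 -114.9] force tool -3.08 1.2
phi peg 24.276184735912512 r 0.11503370558464822
```

Emit:
move_arm(rows=[[[0.175,-0.032,0],[0,0,0.55],0],[[0.175,-0.032,0],[0,0,0.55],0],[[0.175,-0.032,0],[0,0,0.55],0],[[0.175,-0.032,0],[0,0,0.55],0],[[0.175,-0.032,0],[0,0,0.55],0],[[0.175,-0.032,0],[0,0,0.55],0],[[0.175,-0.032,0],[0,0,0.55],0],[[0.175,-0.032,0],[0,0,0.55],0]])

```text
time_s: 6.38
tool_pos: [0.5009, 0.2448, 0.063]
eef_rot: [[0.683, 0.73, -0.001], [0.73, -0.683, -0.001], [-0.001, 0.0, -1.0]]
ft_force: [-0.4, -2.9, -0.3]
grip_width: 0.0001
grip_force: 1.3
```

Emit:
move_arm(rows=[[[0.175,-0.03,0],[0,0,0.52],0],[[0.175,-0.03,0],[0,0,0.52],0],[[0.175,-0.03,0],[0,0,0.52],0],[[0.175,-0.03,0],[0,0,0.52],0],[[0.175,-0.03,0],[0,0,0.52],0],[[0.175,-0.03,0],[0,0,0.52],0],[[0.1,-0.02,0],[0,0,0.3],0]])

```text
time_s: 6.97
tool_pos: [0.5234, 0.2715, 0.063]
eef_rot: [[0.868, 0.497, -0.001], [0.497, -0.868, -0.001], [-0.001, 0.0, -1.0]]
ft_force: [-0.9, -2.3, 1.7]
grip_width: 0.0002
grip_force: 1.2
```

```bash
python3 ph.py
```

```text
t 6.97 yaw->phi 60.17262187490854 rel in tool axes mm (want -18,-120) [ -16.4 -121.2] force tool -1.97 1.53
phi peg 60.91724373835207 r 0.12125167710071635
```

Emit:
move_arm(rows=[[[0.11,-0.014,0],[0,0,0.3],0],[[0.11,-0.014,0],[0,0,0.3],0],[[0.11,-0.014,0],[0,0,0.3],0],[[0.11,-0.014,0],[0,0,0.3],0],[[0.11,-0.014,0],[0,0,0.3],0],[[0.11,-0.014,0],[0,0,0.3],0],[[0.08,-0.01,0],[0,0,0.2],0],[[0.04,-0.005,0],[0,0,0.1],0]])

```text
time_s: 7.63
tool_pos: [0.5431, 0.2843, 0.0629]
eef_rot: [[0.943, 0.333, -0.001], [0.333, -0.943, -0.0], [-0.001, -0.0, -1.0]]
ft_force: [-2.1, -1.9, 1.0]
grip_width: 0.0
grip_force: 1.2
```

```bash
python3 ph.py
```

```text
t 7.63 yaw->phi 70.57871689481586 rel in tool axes mm (want -18,-120) [ -15.3 -121.8] force tool -2.6 1.13
phi peg 71.87059499816759 r 0.12187823229088347
```

Emit:
move_arm(rows=[[[0.06,-0.006,0],[0,0,0.17],0],[[0.06,-0.006,0],[0,0,0.17],0],[[0.06,-0.006,0],[0,0,0.17],0],[[0.05,-0.006,0],[0,0,0.17],0],[[0.05,-0.006,0],[0,0,0.17],0],[[0.04,-0.004,0],[0,0,0.1],0],[[0.03,-0.003,0],[0,0,0.1],0]])

```text
time_s: 8.22
tool_pos: [0.5529, 0.2889, 0.0631]
eef_rot: [[0.97, 0.245, -0.001], [0.245, -0.97, 0.0], [-0.0, -0.0, -1.0]]
ft_force: [-3.2, 1.0, -2.1]
grip_width: -0.0002
grip_force: 1.3
```

Emit:
move_arm(rows=[[[0.03,-0.003,0],[0,0,0.1],0],[[0.03,-0.003,0],[0,0,0.1],0],[[0.03,-0.003,0],[0,0,0.1],0],[[0.03,-0.003,0],[0,0,0.1],0]])

```text
time_s: 8.55
tool_pos: [0.5565, 0.29, 0.0633]
eef_rot: [[0.977, 0.211, -0.0], [0.211, -0.977, 0.0], [-0.0, -0.0, -1.0]]
ft_force: [-2.1, 0.9, -1.8]
grip_width: -0.0002
grip_force: 1.3
```

```bash
python3 ph.py
```

```text
t 8.55 yaw->phi 77.81450771486342 rel in tool axes mm (want -18,-120) [ -16.2 -121.6] force tool -1.91 -1.29
phi peg 78.6556330562678 r 0.12166229746360441
```

Emit:
move_arm(rows=[[[0.035,-0.003,0],[0,0,0.1],0],[[0.035,-0.003,0],[0,0,0.1],0],[[0.035,-0.003,0],[0,0,0.1],0],[[0.035,-0.003,0],[0,0,0.1],0]])

```text
time_s: 8.88
tool_pos: [0.5607, 0.2911, 0.0634]
eef_rot: [[0.984, 0.177, 0.0], [0.177, -0.984, 0.0], [0.0, -0.0, -1.0]]
ft_force: [-3.1, 2.4, -1.5]
grip_width: -0.0002
grip_force: 1.3
```

Emit:
move_arm(rows=[[[0.035,-0.003,0],[0,0,0.1],0],[[0.035,-0.003,0],[0,0,0.1],0],[[0.035,-0.003,0],[0,0,0.1],0],[[0.035,-0.003,0],[0,0,0.1],0]])

```text
time_s: 9.22
tool_pos: [0.5648, 0.2922, 0.0634]
eef_rot: [[0.99, 0.142, 0.0], [0.142, -0.99, 0.0], [0.0, -0.0, -1.0]]
ft_force: [-2.6, 1.8, -1.0]
grip_width: 0.0001
grip_force: 1.3
```

Emit:
move_arm(rows=[[[0.035,-0.003,0],[0,0,0.1],0],[[0.035,-0.003,0],[0,0,0.1],0],[[0.035,-0.003,0],[0,0,0.1],0],[[0.035,-0.003,0],[0,0,0.1],0]])

```text
time_s: 9.55
tool_pos: [0.5672, 0.2929, 0.0632]
eef_rot: [[0.994, 0.108, -0.004], [0.108, -0.994, -0.001], [-0.004, 0.0, -1.0]]
ft_force: [-11.6, -0.1, 6.7]
grip_width: -0.0002
grip_force: 6.0
```

Emit:
move_arm(rows=[[[-0.01,0,0],[0,0,0],0],[[0,0,0],[0,0,0],0],[[0,0,0],[0,0,0],0],[[0,0,0],[0,0,0],0],[[0,0,0],[0,0,0],0],[[0,0,0],[0,0,0],0],[[0,0,0],[0,0,0],0],[[0,0,0],[0,0,0],0]])

```text
time_s: 10.22
tool_pos: [0.5671, 0.2929, 0.0632]
eef_rot: [[0.994, 0.108, -0.003], [0.108, -0.994, -0.001], [-0.003, 0.0, -1.0]]
ft_force: [-8.2, -0.3, 2.1]
grip_width: -0.0003
grip_force: 4.1
```

```bash
python3 ph.py
```

```text
t 10.22 yaw->phi 83.78296703392445 rel in tool axes mm (want -18,-120) [ -17.9 -121.1] force tool -8.15 -0.57
phi peg 83.82614805217995 r 0.12105734345396824
```

Stop met at phi ≈ 83.8°, pressed with 8–11 N for over 0.6 s. I'll retreat, rise and turn the tool for the tray.

Emit:
move_arm(rows=[[[-0.3,0,0],[0,0,0],0],[[-0.7,0,0],[0,0,0],0],[[-0.3,0,-0.5],[0,0,0],0],[[0,0,-1],[0,0,-1],0],[[0,0,-1],[0,0,-1],0],[[0,0,-1],[0,0,-1],0],[[0,0,-1],[0,0,-1],0],[[0,0,-0.5],[0,0,-1],0]])

```text
time_s: 10.88
tool_pos: [0.5321, 0.2889, 0.2186]
eef_rot: [[0.853, 0.522, 0.008], [0.522, -0.853, 0.002], [0.008, 0.003, -1.0]]
ft_force: [1.0, 0.2, 1.2]
grip_width: 0.0001
grip_force: 0.0
```

Emit:
move_arm(rows=[[[0,0,0],[0,0,-1],0],[[0,0,0],[0,0,-1],0],[[0,0,0],[0,0,-1],0],[[0,0,0],[0,0,-1],0],[[0,0,0],[0,0,-1],0],[[0,0,0],[0,0,-1],0],[[0,0,0],[0,0,-1],0],[[0,0,0],[0,0,-1],0]])

```text
time_s: 11.55
tool_pos: [0.5305, 0.2883, 0.2139]
eef_rot: [[0.318, 0.948, 0.003], [0.948, -0.318, -0.0], [0.001, 0.003, -1.0]]
ft_force: [-0.3, -1.0, -0.2]
grip_width: 0.0001
grip_force: 0.0
```

Emit:
move_arm(rows=[[[0,0,0],[0,0,-1],0.3],[[0,0,0],[0,0,-1],0.6],[[0,0,0],[0,0,-1],0.8],[[0,0,0],[0,0,-1],0.8],[[0,0,0],[0,0,-1],0.8],[[0,0,0],[0,0,-1],0.8],[[0,0,0],[0,0,-1],0.8],[[0,0,0],[0,0,-1],0.8]])

```text
time_s: 12.22
tool_pos: [0.5305, 0.2883, 0.2139]
eef_rot: [[-0.365, 0.931, 0.003], [0.931, 0.365, -0.0], [-0.001, 0.003, -1.0]]
ft_force: [0.9, -0.3, -0.1]
grip_width: 0.0679
grip_force: 0.0
```

```bash
python3 go.py 0.58 -0.2 0.20 111.5
```

```text
t 12.22 pos [0.5305 0.2883 0.2139] yaw 111.43 ft [ 0.93 -0.26 -0.09] grip 0.0679 q [17. 15. 89. -0. 76. -4.]
units [-15.75  -4.41   0.47] turn z units -0.01
```

```bash
python3 - <<'E'
from h import *
from plant import read_camera
import cv2
np.set_printoptions(precision=4,suppress=True)
T,S=read_camera("top"),read_camera("side")
g=T["pixels"].min(2); m=np.zeros_like(g); m[122:198,310:400]=(g[122:198,310:400]>105)
m=cv2.morphologyEx(m,cv2.MORPH_CLOSE,np.ones((9,9)))
c=max(cv2.findContours(m,0,2)[0],key=cv2.contourArea); r=cv2.minAreaRect(c); B=cv2.boxPoints(r); print("rect",r)
W=np.array([unproj(T,b,.008) for b in B]); print(W[:,:2], W.mean(0), np.linalg.norm(np.diff(W,axis=0),axis=1))
a=cv2.resize(S["pixels"][170:230,270:350],(800,600),interpolation=cv2.INTER_CUBIC)
p=proj(S,place([.6083,-.2346,.3751],[[55,95,8],[55,-95,8],[-55,-95,8],[-55,95,8],[0,35,48],[0,-35,48],[0,70,8]]))
for q in p: cv2.drawMarker(a,tuple(int(v) for v in (q-[270,170])*10),(0,0,255),0,14,2)
cv2.imwrite("pics/e1.png",a)
E
```

```text
rect ((354.1379699707031, 158.65518188476562), (38.0788688659668, 64.34016418457031), 66.80140686035156)
[[ 0.6268 -0.1207]
 [ 0.7008 -0.304 ]
 [ 0.5917 -0.3457]
 [ 0.519  -0.163 ]] [ 0.6096 -0.2333  0.008 ] [0.1978 0.1168 0.1967]
```

View pics/e1.png

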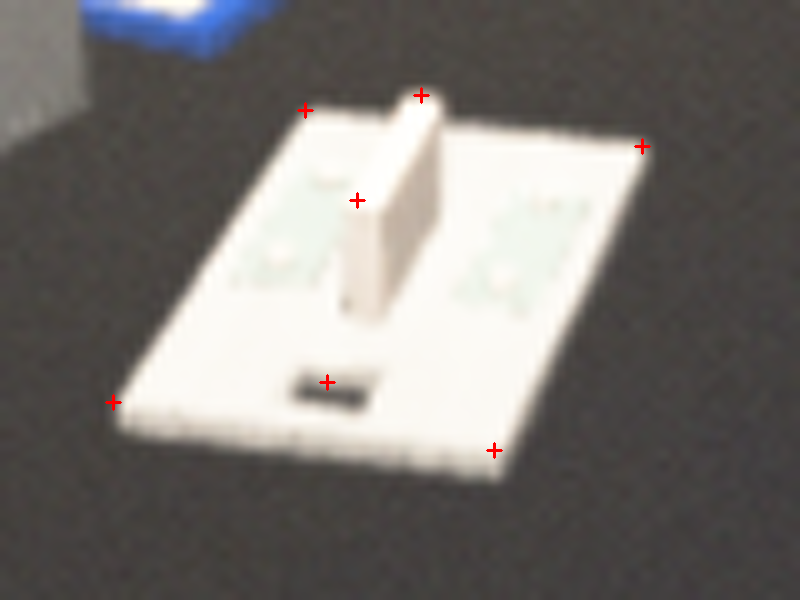

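The side crop shows the projected tray model matching the white plate to about 1 px: hole at (333,390), fin top at (420,95)–(370,205). Moving over the handle.

```bash
python3 go.py 0.607 -0.234 0.10 112
```

```text
t 12.32 pos [0.5303 0.2884 0.2138] yaw 111.24 ft [-0.71 -0.65  0.38] grip 0.0683 q [17. 15. 89. -0. 76. -4.]
units [-17.15  -3.94   3.8 ] turn z units -0.15
```

Emit:
move_arm(rows=[[[-0.95,-0.22,0],[0,0,0],0.8],[[-0.95,-0.22,0],[0,0,0],0.8],[[-0.95,-0.22,0],[0,0,0],0.8],[[-0.95,-0.22,0],[0,0,0],0.8],[[-0.95,-0.22,0],[0,0,0],0.8],[[-0.95,-0.22,0],[0,0,0],0.8],[[-0.95,-0.22,0],[0,0,0],0.8],[[-0.95,-0.22,0],[0,0,0],0.8]])

```text
time_s: 12.98
tool_pos: [0.5634, 0.0553, 0.2138]
eef_rot: [[-0.359, 0.933, 0.002], [0.933, 0.359, -0.001], [-0.001, 0.001, -1.0]]
ft_force: [1.1, 0.7, 0.5]
grip_width: 0.0682
grip_force: 0.0
```

Emit:
move_arm(rows=[[[-0.95,-0.22,0],[0,0,0],0.8],[[-0.95,-0.22,0],[0,0,0],0.8],[[-0.95,-0.22,0],[0,0,0],0.8],[[-0.95,-0.22,0],[0,0,0],0.8],[[-0.95,-0.22,0],[0,0,0],0.8],[[-0.95,-0.22,0],[0,0,0],0.8],[[-0.95,-0.22,0.3],[0,0,0],0.8],[[-0.95,-0.22,0.6],[0,0,0],0.8]])

```text
time_s: 13.65
tool_pos: [0.5982, -0.1774, 0.1892]
eef_rot: [[-0.359, 0.933, 0.006], [0.933, 0.359, -0.004], [-0.006, 0.004, -1.0]]
ft_force: [1.3, -0.3, 0.9]
grip_width: 0.0685
grip_force: 0.0
```

Emit:
move_arm(rows=[[[-0.95,-0.22,1],[0,0,0],0.8],[[-0.9,-0.2,1],[0,0,-0.15],0.8],[[0,0,0.9],[0,0,0],0.8],[[0,0,0],[0,0,0],0.8],[[0,0,0],[0,0,0],0.8]])

```text
time_s: 14.07
tool_pos: [0.6034, -0.2303, 0.098]
eef_rot: [[-0.372, 0.928, -0.003], [0.928, 0.372, 0.002], [0.003, -0.002, -1.0]]
ft_force: [-0.1, 0.1, 0.8]
grip_width: 0.0683
grip_force: 0.0
```

```bash
python3 go.py 0.607 -0.234 0.018 112
```

```text
t 14.07 pos [ 0.6034 -0.2303  0.098 ] yaw 111.82 ft [-0.07  0.14  0.8 ] grip 0.0683 q [-31.  27.  87.  -0.  66. -53.]
units [-0.17  0.07  2.67] turn z units -0.04
```

Emit:
move_arm(rows=[[[-0.17,0.07,0.5],[0,0,0],0.8],[[0,0,0.6],[0,0,0],0.8],[[0,0,0.6],[0,0,0],0.8],[[0,0,0.5],[0,0,0],0.8],[[0,0,0.4],[0,0,0],0.8],[[0,0,0],[0,0,0],0.8]])

```text
time_s: 14.57
tool_pos: [0.6077, -0.2334, 0.02]
eef_rot: [[-0.375, 0.927, -0.002], [0.927, 0.375, 0.001], [0.002, -0.001, -1.0]]
ft_force: [-0.2, -0.2, 0.3]
grip_width: 0.0685
grip_force: 0.0
```

```bash
python3 go.py 0.607 -0.234 0.018 112; python3 - <<'E'
from plant import read_camera
import cv2
cv2.imwrite("pics/f1.png",cv2.resize(read_camera("side")["pixels"][150:240,255:375],(800,600),interpolation=cv2.INTER_CUBIC))
E
```

```text
t 14.57 pos [ 0.6077 -0.2334  0.02  ] yaw 112.0 ft [-0.22 -0.17  0.31] grip 0.0685 q [-31.  34.  87.  -0.  59. -53.]
units [-0.01 -0.03  0.07] turn z units -0.0
```

View pics/f1.png

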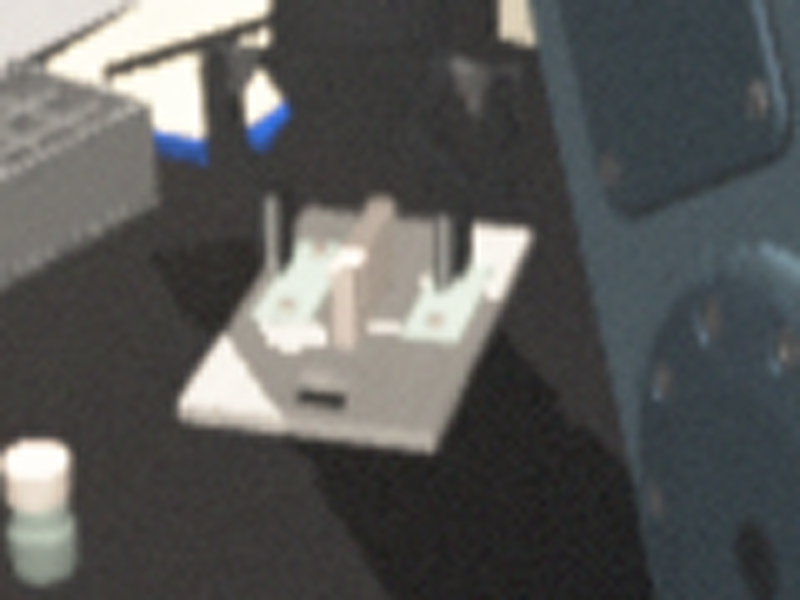

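The fingers stand either side of the fin (fin at crop (365,270), fingers at (272,230) and (450,250)). Closing.

Emit:
move_arm(rows=[[[0,0,0.1],[0,0,0],0.4],[[0,0,0],[0,0,0],0],[[0,0,0],[0,0,0],0],[[0,0,0],[0,0,0],0],[[0,0,0],[0,0,0],0],[[0,0,0],[0,0,0],0],[[0,0,0],[0,0,0],0],[[0,0,0],[0,0,0],0]], squeeze=60)

```text
time_s: 15.28
tool_pos: [0.6091, -0.235, 0.0194]
eef_rot: [[-0.374, 0.927, 0.001], [0.927, 0.374, -0.001], [-0.001, 0.001, -1.0]]
ft_force: [-1.8, -0.1, 5.9]
grip_width: 0.0111
grip_force: 59.8
```

Emit:
move_arm(rows=[[[0,0,-0.2],[0,0,0],0],[[0,0,-0.5],[0,0,0],0],[[0,0,-0.8],[0,0,0],0],[[0,0,-1],[0,0,0],0],[[0,0,-1],[0,0,0],0],[[0,0,-0.8],[0,0,0],0],[[0,0,-0.5],[0,0,0],0],[[0,0,0],[0,0,0],0]])

```text
time_s: 15.95
tool_pos: [0.6107, -0.2358, 0.168]
eef_rot: [[-0.374, 0.927, 0.007], [0.927, 0.374, -0.004], [-0.006, 0.005, -1.0]]
ft_force: [0.3, -0.5, -2.1]
grip_width: 0.011
grip_force: 58.8
```

```bash
python3 go.py 0.607 -0.234 0.18 112; python3 - <<'E'
from h import *
from plant import read_camera,manip
import cv2
np.set_printoptions(precision=4,suppress=True)
T,S=read_camera("top"),read_camera("side")
a=cv2.resize(T["pixels"][120:220,155:255],(400,400),interpolation=cv2.INTER_CUBIC)
b=cv2.resize(S["pixels"][190:310,145:265],(400,400),interpolation=cv2.INTER_CUBIC)
cv2.imwrite("pics/g1.png",np.vstack([np.hstack([a,b]),cv2.resize(S["pixels"][120:220,200:600],(800,200))]))
E
```

```text
t 15.95 pos [ 0.6107 -0.2358  0.168 ] yaw 111.99 ft [ 0.33 -0.52 -2.09] grip 0.011 q [-31.  23.  83.   0.  73. -53.]
units [ 0.1  -0.09 -0.4 ] turn z units -0.0
```

View pics/g1.png

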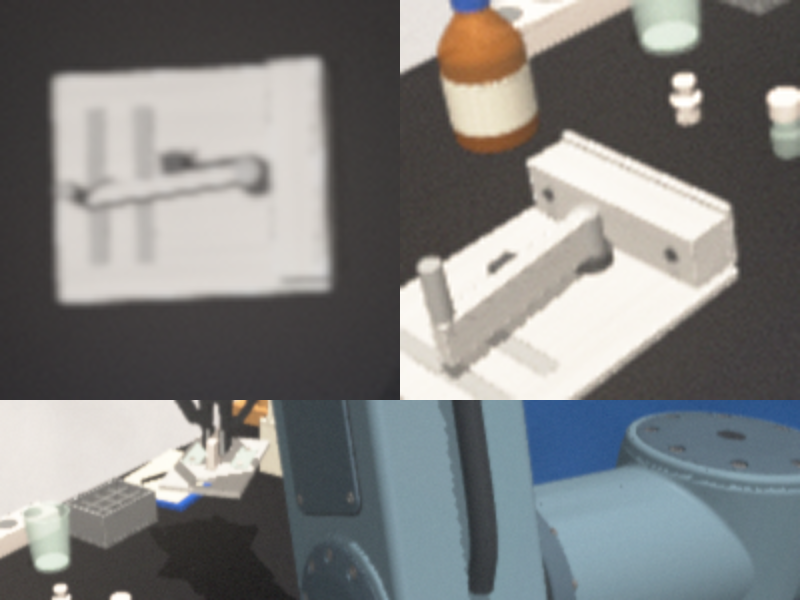

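Tray lifted, level and held. The leg rests against its stop, with the peg top at top pixel (172,167.5) and side pixel (154.6,268.6).

```bash
python3 - <<'E'
from h import *
from plant import read_camera,manip
np.set_printoptions(precision=4,suppress=True)
T,S=read_camera("top"),read_camera("side")
print("peg",unproj(T,[172,167.5],.092),unproj(S,[154.6,268.6],.092))
# tray in hand: predicted outline using TCP pose, to compare with side image
s=manip.read_state();p=s["tool_pos"];dz=p[2]-.0194
P=place([p[0],p[1],np.radians(22)],[[55,95,8],[-55,95,8],[0,70,8],[-12,82,8],[12,82,8],[12,58,8],[-12,58,8],[-55,-95,8]])+[0,0,dz]
uv=proj(S,P)
import cv2
o=np.array([265,115]); a=cv2.resize(S["pixels"][115:190,265:365],(800,600),interpolation=cv2.INTER_CUBIC)
for q in uv: cv2.drawMarker(a,tuple(int(v) for v in (q-o)*8),(0,0,255),0,12,2)
cv2.imwrite("pics/h1.png",a); print((uv-o)*8)
E
```

```text
peg [0.5839 0.291  0.092 ] [0.5833 0.2925 0.092 ]
[[111.6374 393.3018]
 [437.5635 424.0305]
 [293.6843 378.3173]
 [319.0447 395.9396]
 [248.6201 389.3819]
 [268.9159 361.1065]
 [338.1223 367.4065]
 [557.7842 216.8805]]
```

View pics/h1.png

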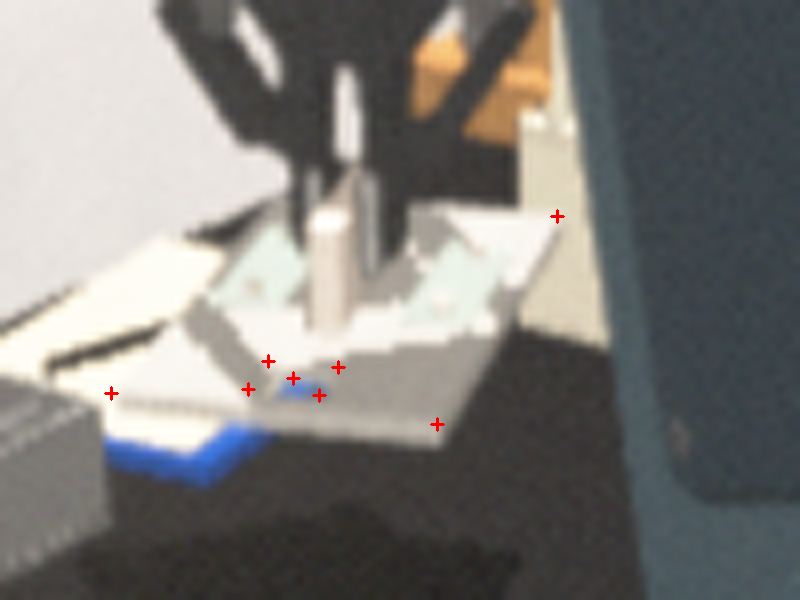

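Side crop: the hand-held tray sits about 1 px from the TCP-based prediction (right corner (445,428) against (437,424)), so the tray is centred on the TCP to about 2 mm. Now I'll square it and carry it over.

Emit:
move_arm(rows=[[[0,0,0],[0,0,0.5],0],[[0,0,0],[0,0,1],0],[[0,0,0],[0,0,1],0],[[0,0,0],[0,0,1],0],[[0,0,0],[0,0,0.6],0],[[0,0,0],[0,0,0],0]])

```text
time_s: 16.65
tool_pos: [0.6074, -0.234, 0.1601]
eef_rot: [[-0.024, 1.0, -0.003], [1.0, 0.024, 0.002], [0.002, -0.003, -1.0]]
ft_force: [1.3, -0.3, -4.0]
grip_width: 0.0108
grip_force: 58.6
```

```bash
python3 go.py 0.5863 0.2225 0.165 91.5
```

```text
t 16.65 pos [ 0.6074 -0.234   0.1601] yaw 91.37 ft [ 1.31 -0.28 -3.99] grip 0.0108 q [-31.  24.  84.   0.  73. -33.]
units [15.23 -0.34 -0.13] turn z units -0.03
```

Emit:
move_arm(rows=[[[0.4,0,0],[0,0,0],0],[[0.7,0,0],[0,0,0],0],[[0.8,0,0],[0,0,0],0],[[0.8,0,0],[0,0,0],0],[[0.8,0,0],[0,0,0],0],[[0.8,0,0],[0,0,0],0],[[0.8,0,0],[0,0,0],0],[[0.8,0,0],[0,0,0],0]])

```text
time_s: 17.32
tool_pos: [0.603, -0.0555, 0.1616]
eef_rot: [[-0.028, 1.0, -0.002], [1.0, 0.028, 0.001], [0.001, -0.001, -1.0]]
ft_force: [0.5, -0.2, -2.7]
grip_width: 0.0112
grip_force: 58.6
```

Emit:
move_arm(rows=[[[0.8,0,0],[0,0,0],0],[[0.8,0,0],[0,0,0],0],[[0.8,0,0],[0,0,0],0],[[0.8,0,0],[0,0,0],0],[[0.8,0,0],[0,0,0],0],[[0.8,0,0],[0,0,0],0],[[0.8,0,0],[0,0,0],0],[[0.8,0,0],[0,0,0],0]])

```text
time_s: 17.98
tool_pos: [0.5978, 0.1362, 0.1616]
eef_rot: [[-0.028, 1.0, -0.002], [1.0, 0.028, 0.0], [0.0, -0.002, -1.0]]
ft_force: [0.7, 0.6, -3.1]
grip_width: 0.0107
grip_force: 58.6
```

Emit:
move_arm(rows=[[[0.8,-0.15,0],[0,0,0],0],[[0.8,-0.15,0],[0,0,0],0],[[0.6,0,0],[0,0,0],0],[[0.3,0,0],[0,0,0],0],[[0,0,0],[0,0,0],0],[[0,0,0],[0,0,0],0]])

```text
time_s: 18.48
tool_pos: [0.5876, 0.2091, 0.162]
eef_rot: [[-0.028, 1.0, -0.001], [1.0, 0.028, -0.001], [-0.001, -0.001, -1.0]]
ft_force: [0.1, -0.1, -2.8]
grip_width: 0.0112
grip_force: 58.7
```

```bash
python3 go.py 0.5863 0.2225 0.130 91.5
```

```text
t 18.48 pos [0.5876 0.2091 0.162 ] yaw 91.59 ft [ 0.11 -0.12 -2.83] grip 0.0112 q [ 9. 20. 88. -0. 72.  7.]
units [ 0.45 -0.03  1.07] turn z units 0.02
```

Emit:
move_arm(rows=[[[0.2,-0.03,0],[0,0,0],0],[[0.2,0,0.3],[0,0,0],0],[[0.05,0,0.4],[0,0,0],0],[[0,0,0.4],[0,0,0],0],[[0,0,0],[0,0,0],0],[[0,0,0],[0,0,0],0]])

```text
time_s: 18.98
tool_pos: [0.5856, 0.2218, 0.1273]
eef_rot: [[-0.025, 1.0, -0.004], [1.0, 0.025, -0.001], [-0.001, -0.004, -1.0]]
ft_force: [0.9, -0.3, -2.8]
grip_width: 0.0109
grip_force: 58.7
```

```bash
python3 go.py 0.5863 0.2225 0.130 91.5; cat > look.py <<'E'
import sys
from h import *
from plant import read_camera,manip
import cv2
S=read_camera("side"); s=manip.read_state(); p=s["tool_pos"]; R3=s["eef_rot"]; yaw=np.arctan2(R3[1,0],R3[0,0])-np.pi/2
z=p[2]-.0194
P=place([p[0],p[1],yaw],[[55,95,8],[-55,95,8],[12,82,8],[-12,82,8],[12,58,8],[-12,58,8]])+[0,0,z]
r0,r1,c0,c1=[int(v) for v in sys.argv[2:6]]; k=800/(c1-c0)
a=cv2.resize(S["pixels"][r0:r1,c0:c1],None,fx=k,fy=k,interpolation=cv2.INTER_CUBIC)
d=lambda q,col:cv2.drawMarker(a,tuple(int(v) for v in (q-[c0,r0])*k),col,0,12,1)
for q in proj(S,P): d(q,(0,0,255))
for q in proj(S,[[.5845,.2925,.092],[.5845,.2925,z+.008]]): d(q,(0,200,0))
cv2.imwrite(sys.argv[1],a)
E
python3 look.py pics/i1.png 195 315 80 240
```

```text
t 18.98 pos [0.5856 0.2218 0.1273] yaw 91.46 ft [ 0.85 -0.33 -2.76] grip 0.0109 q [10. 23. 89. -0. 68.  8.]
units [ 0.02  0.03 -0.09] turn z units -0.01
```

View pics/i1.png

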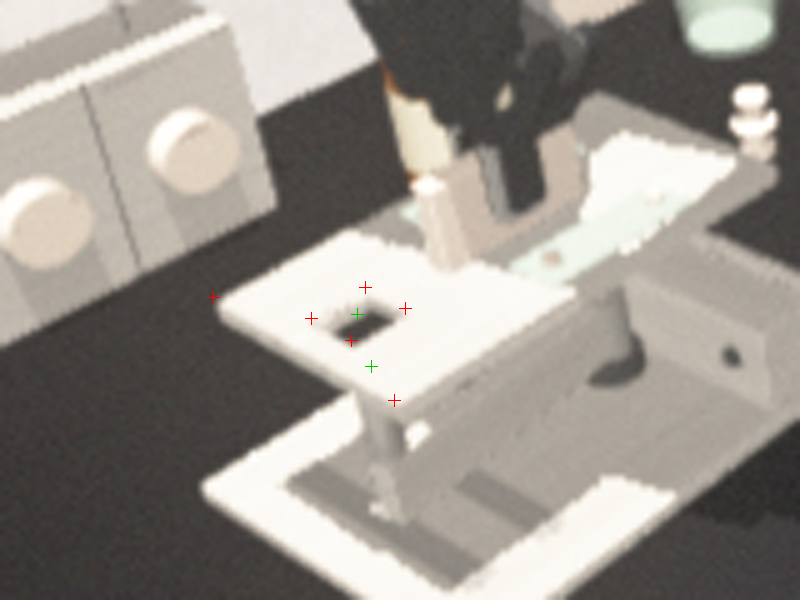

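Side crop: the hole's observed centre (364,321) and the corners sit about 1 px right and below prediction, while the peg is about 0.4 px off. So the hole is likely 1–2 mm low in world x, and I'll shift +1.5 mm and lower step by step watching the force.

Emit:
move_arm(rows=[[[0,0.06,0],[0,0,0],0],[[0,0,0.2],[0,0,0],0],[[0,0,0.2],[0,0,0],0],[[0,0,0],[0,0,0],0],[[0,0,0],[0,0,0],0]])

```text
time_s: 19.45
tool_pos: [0.5881, 0.2224, 0.1167]
eef_rot: [[-0.026, 1.0, -0.001], [1.0, 0.026, -0.0], [-0.0, -0.001, -1.0]]
ft_force: [-0.6, 0.5, -4.0]
grip_width: 0.0115
grip_force: 58.8
```

Emit:
move_arm(rows=[[[0,0,0.1],[0,0,0],0],[[0,0,0.1],[0,0,0],0],[[0,0,0],[0,0,0],0],[[0,0,0],[0,0,0],0]])

```text
time_s: 19.78
tool_pos: [0.5884, 0.2225, 0.1112]
eef_rot: [[-0.026, 1.0, -0.001], [1.0, 0.026, -0.0], [-0.0, -0.001, -1.0]]
ft_force: [0.0, -0.0, -2.4]
grip_width: 0.0107
grip_force: 58.8
```

Emit:
move_arm(rows=[[[0,0,0.07],[0,0,0],0],[[0,0,0.07],[0,0,0],0],[[0,0,0],[0,0,0],0],[[0,0,0],[0,0,0],0]])

```text
time_s: 20.12
tool_pos: [0.5885, 0.2224, 0.107]
eef_rot: [[-0.026, 1.0, -0.0], [1.0, 0.026, -0.0], [-0.0, -0.0, -1.0]]
ft_force: [0.6, 0.6, -2.7]
grip_width: 0.0113
grip_force: 58.8
```

Emit:
move_arm(rows=[[[0,-0.03,0.07],[0,0,0],0],[[0,0,0.1],[0,0,0],0],[[0,0,0.1],[0,0,0],0],[[0,0,0],[0,0,0],0],[[0,0,0],[0,0,0],0]])

```text
time_s: 20.53
tool_pos: [0.5874, 0.2224, 0.0987]
eef_rot: [[-0.026, 1.0, -0.001], [1.0, 0.026, -0.0], [-0.0, -0.001, -1.0]]
ft_force: [0.4, -0.6, -3.0]
grip_width: 0.011
grip_force: 58.8
```

```bash
python3 go.py 0.587 0.2225 0.070 91.5; python3 - <<'E'
from h import *
from plant import read_camera,manip
S=read_camera("side"); z=manip.read_state()["tool_pos"][2]-.0194
print(z,proj(S,[[.585,.2925,.092],[.585,.2925,z+.008]]))
g=S["pixels"].min(2)[255:285,142:168]
print("\n".join(" ".join(f"{v:3d}" for v in r) for r in g))
E
```

```text
t 20.53 pos [0.5874 0.2224 0.0987] yaw 91.48 ft [ 0.44 -0.64 -2.99] grip 0.011 q [10. 25. 90.  0. 65.  8.]
units [ 0.   -0.01  0.96] turn z units -0.0
0.07956440417397978 [[154.06664722 268.2761173 ]
 [154.5323435  270.10214853]]
 64  72  90 130 203 237 242 243 244 244 245 245 245 245 243 242 241 238 220 176 200 172 167 162 157 190
 88 127 180 211 239 244 244 244 244 245 245 245 245 244 243 242 243 243 239 223 237 220 214 213 211 206
177 209 238 241 243 243 244 244 246 245 245 244 243 243 242 243 243 244 244 243 245 244 243 243 242 225
237 241 244 244 244 245 245 245 244 245 243 241 243 242 243 244 244 244 245 245 245 244 244 244 245 233
243 244 243 245 245 244 245 245 243 242 242 243 243 242 243 244 244 245 245 246 245 244 244 244 246 239
244 244 244 246 245 245 244 243 242 241 242 241 244 244 244 244 245 245 244 244 244 245 246 246 245 244
244 245 244 244 244 243 242 242 241 243 243 243 243 244 244 244 243 243 243 244 244 246 246 245 244 245
245 244 243 243 242 242 241 241 243 243 243 244 244 244 245 244 243 244 245 246 246 245 245 243 244 244
244 242 243 242 242 243 242 242 244 24
[... 1549 characters left out ...]
 241 241 242 243 243 244 243 242 243 242 242 241 243 242 243 245 245 244 243
212 195 188 197 219 228 235 240 243 243 243 243 243 242 243 242 242 242 242 243 243 244 244 243 243 242
238 227 211 196 187 194 216 233 243 244 244 243 244 242 241 242 243 243 243 244 244 243 242 242 242 241
244 244 238 226 205 186 184 209 228 237 242 242 242 241 242 243 243 244 243 244 244 243 241 241 243 243
245 246 244 243 234 215 196 185 194 217 230 236 240 243 243 244 245 244 243 244 243 242 241 243 243 243
245 246 246 247 245 240 226 187 179 180 192 213 232 240 243 244 244 243 243 242 243 244 243 243 242 235
246 246 246 247 246 245 229 181 168 172 172 179 206 228 238 242 243 243 243 242 244 245 243 242 234 205
```

The pixel values show the peg's top disc inside the hole (columns 150–156, hole 146–161), so the peg has entered. Lowering on with a 1 mm trim.

Emit:
move_arm(rows=[[[0.03,0.03,0.15],[0,0,0],0],[[0,0,0.2],[0,0,0],0],[[0,0,0.2],[0,0,0],0],[[0,0,0.15],[0,0,0],0],[[0,0,0.08],[0,0,0],0],[[0,0,0],[0,0,0],0],[[0,0,0],[0,0,0],0]])

```text
time_s: 21.17
tool_pos: [0.5884, 0.2233, 0.0754]
eef_rot: [[-0.026, 1.0, -0.001], [1.0, 0.026, -0.0], [-0.0, -0.001, -1.0]]
ft_force: [0.4, 0.4, -3.2]
grip_width: 0.0108
grip_force: 58.8
```

Emit:
move_arm(rows=[[[0,0,0.06],[0,0,0],0],[[0,0,0.05],[0,0,0],0],[[0,0,0],[0,0,0],0],[[0,0,0],[0,0,0],0]])

```text
time_s: 21.5
tool_pos: [0.5886, 0.2234, 0.0725]
eef_rot: [[-0.026, 1.0, -0.0], [1.0, 0.026, 0.0], [0.0, -0.0, -1.0]]
ft_force: [-0.2, 0.0, -4.0]
grip_width: 0.0108
grip_force: 58.8
```

Emit:
move_arm(rows=[[[0,0,0.05],[0,0,0],0],[[0,0,0.05],[0,0,0],0],[[0,0,0],[0,0,0],0],[[0,0,0],[0,0,0],0]])

```text
time_s: 21.83
tool_pos: [0.5886, 0.2234, 0.0694]
eef_rot: [[-0.026, 1.0, -0.0], [1.0, 0.026, -0.0], [-0.0, -0.0, -1.0]]
ft_force: [-0.4, 0.2, -2.7]
grip_width: 0.0113
grip_force: 58.9
```

```bash
python3 - <<'E'
from h import *
from plant import read_camera,manip
S=read_camera("side"); s=manip.read_state(); p=s["tool_pos"]; z=p[2]-.0194
print(p,proj(S,[[.585,.2925,.092],[.585,.2925,.058]]), proj(S,place([p[0],p[1],.026],[[12,82,8],[-12,82,8],[12,58,8],[-12,58,8],[55,95,8],[-55,95,8]])+[0,0,z]))
g=S["pixels"].min(2)[262:296,143:169]
print("\n".join(f"{262+i}: "+" ".join(f"{v:3d}" for v in r) for i,r in enumerate(g)))
E
```

```text
[0.58858105 0.22338361 0.06942693] [[154.06664722 268.2761173 ]
 [157.57224186 282.02182579]] [[147.61360876 283.00226543]
 [155.29545605 287.57866109]
 [157.95294867 276.43330642]
 [165.62460258 280.81396288]
 [128.62460605 278.62719251]
 [163.88720502 300.1384493 ]]
262:  63  65  63  61  62  62  64  62  62  66  73  88 110 128 149 155 158 157 159 157 157 160 161 174 170 194
263:  63  64  67  63  66  66  63  63  76  86 121 136 154 158 158 156 157 156 160 157 157 154 156 157 162 199
264:  64  62  66  63  65  64  72  83 127 176 206 210 211 207 173 164 160 164 160 157 155 153 157 155 160 200
265:  66  68  64  64  64  78 121 158 207 238 242 242 242 240 222 210 180 200 172 158 156 154 156 157 157 178
266:  63  64  66  73  90 129 200 226 240 243 240 241 241 242 242 242 223 236 213 172 161 161 161 158 158 163
267:  65  71  83 129 178 209 240 242 239 237 231 228 232 231 238 243 241 243 239 218 210 209 207 174 162 158
268:  78 120 155 204 237 243 243 240 231 222 222 222 223 219 218 240 242 242 243 242 241 243 240 221 212 210
269: 131 199 225 239 243 244 244 233 225 221 222 222 219 206 181 236
[... 2174 characters left out ...]
43 243 242 243 243 242 240 243 243 243 242 245
290: 164 172 184 195 214 232 241 241 242 242 241 242 244 244 243 243 243 242 242 241 241 242 243 245 244 244
291: 143 151 165 173 181 205 226 235 239 241 243 244 243 244 243 243 243 242 243 243 242 243 244 244 244 242
292: 132 135 144 154 171 174 185 212 230 238 242 243 243 243 244 243 242 241 242 243 243 244 244 244 243 243
293: 131 127 133 135 146 161 167 174 194 221 235 241 242 243 242 242 242 242 244 243 244 243 243 242 242 243
294: 143 134 131 131 131 139 150 160 176 183 212 229 237 240 242 243 244 243 245 244 243 242 242 242 243 243
295: 157 150 139 133 132 130 133 141 162 167 181 196 216 230 240 243 244 245 244 243 243 242 243 243 244 242
```

Hole centre ≈ (156.6,282) and peg axis ≈ (156.2,282), so the fit is well centred. Lowering to contact.

Emit:
move_arm(rows=[[[0,0,0.03],[0,0,0],0],[[0,0,0.03],[0,0,0],0],[[0,0,0],[0,0,0],0],[[0,0,0],[0,0,0],0]])

```text
time_s: 22.22
tool_pos: [0.5888, 0.2235, 0.0692]
eef_rot: [[-0.026, 1.0, 0.0], [1.0, 0.026, -0.0], [-0.0, 0.0, -1.0]]
ft_force: [-4.9, -0.9, 7.7]
grip_width: 0.011
grip_force: 60.4
```

Emit:
move_arm(rows=[[[0,0,-0.03],[0,0,0],0],[[0,0,0],[0,0,0],0],[[0,0,0],[0,0,0],0.15],[[0,0,0],[0,0,0],0.25],[[0,0,0],[0,0,0],0.4],[[0,0,0],[0,0,0],0.5],[[0,0,0],[0,0,0],0.6],[[0,0,0],[0,0,0],0.6]], squeeze=20)

```text
time_s: 22.88
tool_pos: [0.5886, 0.2234, 0.0685]
eef_rot: [[-0.026, 1.0, -0.0], [1.0, 0.026, -0.0], [-0.0, -0.0, -1.0]]
ft_force: [0.0, -0.2, 0.3]
grip_width: 0.0514
grip_force: 0.0
```

Emit:
move_arm(rows=[[[0,0,-0.2],[0,0,0],0.6],[[0,0,-0.4],[0,0,0],0.6],[[0,0,-0.6],[0,0,0],0.6],[[0,0,-1],[0,0,0],0.6],[[0,0,-1],[0,0,0],0.6],[[0,0,-1],[0,0,0],0.6],[[0,0,-1],[0,0,0],0.6],[[0,0,0],[0,0,0],0.6]])

```text
time_s: 23.55
tool_pos: [0.5924, 0.2242, 0.234]
eef_rot: [[-0.026, 1.0, 0.013], [1.0, 0.026, 0.002], [0.002, 0.013, -1.0]]
ft_force: [0.5, -0.5, 1.0]
grip_width: 0.0514
grip_force: 0.0
```

```bash
python3 go.py 0.4 0 0.3; python3 - <<'E'
from h import *
from plant import read_camera
S=read_camera("side")
print(proj(S,place([.5888,.2235,.026],[[12,82,58],[-12,82,58],[12,58,58],[-12,58,58],[55,95,58],[-55,95,58],[0,35,98],[0,-35,98],[-55,-95,58]])).round(1).tolist())
g=S["pixels"].min(2)
for r in range(262,306,2): print(r," ".join(f"{v:3d}" for v in g[r,122:172]))
E
```

```text
t 23.55 pos [0.5924 0.2242 0.234 ] yaw 91.5 ft [ 0.52 -0.48  1.01] grip 0.0514 q [10. 17. 84.  0. 79.  9.]
units [-7.3  -6.58 -2.3 ] turn z units 
[[147.5, 283.0], [155.2, 287.6], [157.8, 276.4], [165.5, 280.8], [128.5, 278.6], [163.8, 300.1], [167.5, 256.5], [195.0, 239.8], [236.2, 250.0]]
262  60  59  64  63  63  62  62  61  62  62  66  61  65  64  62  67  62  64  65  65  62  64  66  64  69  68  66  67  69  67  65  81 127 178 209 238 243 244 246 245 245 245 245 244 239 225 205 205 216 201
264  58  61  61  61  62  59  59  55  61  61  65  59  64  63  66  66  65  66  61  67  66  65  66  63  65  63  66  76  89 124 176 210 239 243 243 243 246 245 246 246 245 244 242 243 243 243 222 206 206 209
266  61  62  61  61  58  59  62  62  61  64  57  64  65  62  62  66  62  67  64  67  68  67  67  68  72  87 130 202 238 241 243 241 239 241 242 244 244 243 244 243 243 244 244 244 245 244 227 204 203 214
268  61  56  62  61  60  61  65  60  63  63  63  64  64  64  62  68  64  64  67  65  65  78 125 175 207 236 241 244 239 232 224 222 220 222 220 216 239 242 242 244 244 245 245 245 246 244 241 219 
[... 2979 characters left out ...]
 141 129 135 165 176 196 193 186 185 198 223 238 242 243 242 237 226 205 179 171 172 175
300  65  60  59  60  65  65  90 120 156 189 230 236 245 245 245 246 245 242 221 208 173 166 163 158 159 162 160 161 160 158 149 151 183 208 212 191 160 161 172 183 199 215 205 181 172 175 173 164 158 157
302  57  59  61  57  59  56  63  60  71  91 120 158 186 225 236 245 244 245 245 245 245 243 242 220 177 165 161 161 158 157 158 158 156 156 154 181 202 174 140 143 158 168 174 166 154 143 144 153 157 155
304  58  60  59  60  62  63  62  59  60  61  60  67  90 118 152 185 221 235 245 246 247 246 246 245 244 243 219 176 162 159 158 157 159 155 157 156 156 151 137 129 127 134 140 132 133 132 128 127 133 144
```

The tray's corners match the flat, seated prediction within 1 px and the arm is clear. Letting it settle, then handing in.

Emit:
move_arm(rows=[[[0,0,0],[0,0,0],0.6],[[0,0,0],[0,0,0],0.6],[[0,0,0],[0,0,0],0.6],[[0,0,0],[0,0,0],0.6]])

```text
time_s: 23.93
tool_pos: [0.5879, 0.2232, 0.2231]
eef_rot: [[-0.026, 1.0, -0.003], [1.0, 0.026, -0.0], [-0.0, -0.003, -1.0]]
ft_force: [1.3, 0.5, 0.8]
grip_width: 0.0517
grip_force: 0.0
```

```bash
python3 -c "
from plant import order
print(order.hand_in())"
```

```text
the job is handed in; nothing more can be done
None
```

I handed the job in at about 24 s, with no verdict returned: the leg was pressed against its stop with about 8–12 N for over 0.6 s, and the tray was lowered onto ledge and leg with the peg through its hole, then released (side-camera check within about 1 px); the moves kept clear of the vial, connector and dish, but I did not check their positions again at the end.

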